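# Set the stove's air lever in the red-marked notch

### The arm

A 6-joint arm with a two-finger parallel gripper is mounted at the origin on the work surface. World frame = base frame: x ahead of the robot, y to its left, z up, the work surface at z = 0. Lengths are in m, angles in rad, forces in N, time in s.
With the tool pointing down it reaches from about 0.35 to 0.775 m from the base axis. Payload 5.5 kg.
Tool frame: the origin (TCP) lies between the finger pads; the fingertips stand 19 mm ahead of it and the grasp point (between the pads) is the TCP; z points along the fingers, x is the direction in which the jaws open and shut, and the axes are right-handed (so a half turn about z gives the same grasp; the last joint's range is limited). The gripper opens to 85 mm and grips with 20 to 120 N. Pads are 22 mm wide; open, the fingers measure 114 mm over their backs; the gripper's body (76 mm by 85 mm) begins 54 mm behind the grasp point. The pads swing forward as they close: fully open they stand 13 mm farther back than shut.
Start: joints at [-1.472, 0.313, 0.046, 1.304, 0, 1.431], TCP at [0.136, -0.559, 0.227] pointing down, gripper open.
Joint ranges: [-2.76, 2.76], [-0.86, 1.69], [-1.03, 1.26], [-2.2, 2.34], [-1.47, 1.5], [-3.14, 3.14]. Speed limits (rad/s): [2.57, 2.57, 3.14, 3.14, 3.14, 3.14].

### API

Orientations are given as a unit quaternion [w, x, y, z].
In Python, from workcell import env gives the robot as it stands. The module is installed in compiled form; this text tells all that it offers.
- The arm moves only by the tool carry_out, never from a script. Its argument "steps" is a list of rows, each a list of 7 numbers: the gripper command: -1 is shut, 1 is fully open, values between are in proportion, then the shift along the tool's x, y, z in m, then the turn, a rotation vector about the tool's x, y, z in rad. A call has 1 to 20 rows; each row shifts and turns the commanded pose from where the row before left it, along the tool's axes as they then stand; what a row does not reach is not made up. A row lasts 1/8 s, in which the tool goes at most 62.5 mm and 10.7 degrees, less where a joint would pass 70% of its speed; a pose out of reach is approached as far as the arm can. A call with a gripper value outside its range is refused whole. The fingers move at their own pace and stop on an object; "grip_force" is the grip in N (left out, the last holds). Time passes only in rows, so rows that do not move let the fingers close. It gives the time, the measured TCP pose, the force and the opening at its end, in the units of the state.
- env.get_state(): the state, without advancing time (a new reading comes with each control period).
- env.read_camera(name): name is "scene" or "top" or "wrist"; returns a dict with "color" (420x560x3 uint8, red, green, blue), "K" (3x3 intrinsics, pixels), "R" (3x3) and "t" (3): a world point X has camera coordinates R X + t. Camera axes: x right, y down, z forward; pixel columns grow to the right and rows downward; lengths in m; the calibration is good to about 2 mm. A picture is of the moment at which its call begins. There is no depth.
- env.hand_in(): hands the job in, once; it reports no verdict.
The state is a dict: "clock": time; "joint_pos": joint angles; "qvel": joint speeds; "tau": joint torques, N m; "tcp_pos": TCP position; "orientation": TCP orientation; "wrist_force": force on the tool from outside, world axes, zero at the start; "ft_torque": the same for the moment, N m; "finger_gap": finger opening in m.
Only numpy, scipy, OpenCV 4.12 (cv2) and the standard library are available. Lean on these libraries where they do the work, as an engineer would, in place of code of your own. Each camera call takes 0.05 s, during which the arm holds its last target. There are 200 camera calls.

### The job

Set the stove's air lever to the red mark: lift the sprung lever out of its pocket, swing it round and let it drop fully home in the notch at the red mark, then let go of it. The marks were stuck on by hand a little off their notches, so feel for the notch. Leave the pot on the stove and the other things on the table where they are.

Things in the scene. Friction and masses are not known exactly. Their poses are not given: they have to be found in the camera images.
- stove: terracotta stove, 260 mm across and 200 mm high, fixed; origin at the centre of its underside on the table, z up. A grey air box, 255 x 275 mm and 60 mm high, stands beside it (from 135 to 410 mm along the stove's +y, from -220 to +35 mm along its x) and carries the air lever, the notched brass sector and the three marks
- pivot (a point): point on the lever's vertical swing axis, at the level of the air box's top (60 mm above the table)
- air_swing (a joint): swing of the lever about the vertical axis through the pivot, rad; 0 to 1.48, growing clockwise seen from above. 0 to 0.35: wide pocket (off). Then three notches near 0.66, 0.98 and 1.30, cut in a brass sector 120 mm from the pivot, each 14 mm wide for the lever's 10 mm blade. The whole sector may be turned up to 0.06 rad either way from these values
- lever_lift (a joint): height of the lever above its lowest position, m; 0 to 0.032. 0 = fully down (in the pocket or home in a notch); about 0.016 = its blade rides on a tooth between notches; it passes over the teeth from 0.018 up. A spring of 5 to 9 N pulls it down
- handle (a point): middle of the lever's upright black handle with a yellow band: a cylinder 26 mm across and 54 mm tall, 150 mm from the pivot; this point is 27 mm below its top and 27 mm above the flat steel bar (20 mm wide) that carries it. Its top is 156 mm above the table with the lever down. The lever rises straight up on its pivot and stays level
- pointer (a point): tip of the lever's yellow pointer, 200 mm from the pivot on the line through the handle, 36 mm above the air box with the lever down
- mark_red: red disc, 30 mm across and 3 mm thick, on top of the air box 200 mm from the pivot: marks the wanted notch. It lies within 18 mm of the spot where the pointer stands when the lever is home in that notch; neighbouring notches put the pointer 64 mm apart. Any of the three notches can be the red one
- mark_white: white disc, same size, marks another notch
- mark_blue: blue disc, same size, marks another notch
- pot: aluminium pot, 200 mm across and 90 mm high, standing loose on the stove; origin at the centre of its underside
- plate: green enamel plate, 220 mm across, 25 mm high; origin at the centre of its underside
- cup: glass cup, 72 mm across, 100 mm high; origin at the centre of its underside
- strainer: aluminium strainer bowl, 170 mm across and 60 mm high, with a handle reaching 200 mm along its x; origin at the centre of its underside
- spoon: wooden spoon, 240 mm long along its x; origin on its underside at mid length
- tub: closed orange plastic tub with a white lid, 148 x 108 x 87 mm; origin at the centre of its underside
- turntable: orange plastic turntable, 230 mm across, 24 mm high, carrying three steel jars; origin at the centre of its underside
- jar0: small steel jar, 56 mm across, 85 mm high, on the turntable; origin at the centre of its underside
- jar1: small steel jar, 56 mm across, 85 mm high, on the turntable; origin at the centre of its underside
- jar2: small steel jar, 56 mm across, 85 mm high, on the turntable; origin at the centre of its underside

How it is judged:
At the end, for the whole second after the job is handed in: The lever is fully down (within 5 mm of its lowest position), home in the notch at the red mark, its pointer's tip within 25 mm of the red disc's centre seen from above, at rest and let go (value of joint lever_lift below 0.005 m and horizontal distance between pointer and mark_red below 0.025 m and velocity of joint air_swing between -0.05 and 0.05 rad/s); the robot touches nothing.
It fails at once if the pot, or any other loose thing on the table or the turntable, is shifted by more than 30 mm (distance of any of pot, plate, cup, strainer, spoon, tub, jar0, jar1, jar2 from where it was at the start of the episode above 0.03 m).
It also fails if it takes over 38 s, if anything falls off the work surface, if the arm or the gripper's body presses on something with over 40 N, if the wrist force passes 120 N, or if a joint passes its speed limit or range.

## Working session

There is one attempt and no reset: what is moved stays moved. The work goes in short steps, Python scripts to look and compute and a tool call to move; the robot and the scene stay as the last step left them, time stands still between calls to the robot, and variables do not carry over. Pictures are saved under pics/ and viewed, about 8 in all and at most 12, crops included, and the job is handed in when it is done.

Besides the shell and the picture viewer there is one more tool, called as name([rows], argument=value, ...), one row to a line, values as JSON. carry_out: Moves the arm, as the interface text tells. Its arguments: {"type":"object","properties":{"steps":{"type":"array","items":{"type":"array","items":{"type":"number"}}},"grip_force":{"type":"number"}},"required":["steps"]}

```bash
mkdir -p pics; python3 - <<'E'
from workcell import env
import cv2,pickle
d={}
for n in("top","scene"):
    c=env.read_camera(n);d[n]=c
    cv2.imwrite(f"pics/{n}0.png",c["color"][:,:,::-1])
    print(n,c["K"].tolist(),c["R"].round(4).tolist(),c["t"].round(4).tolist())
pickle.dump(d,open("cam0.pkl","wb"))
print(env.get_state())
E
```

```text
top [[469.54079947267064, 0.0, 276.92569989997116], [0.0, 469.54079947267064, 203.52022110658757], [0.0, 0.0, 1.0]] [[-0.028, -0.9996, -0.0007], [-0.9785, 0.0275, -0.2043], [0.2042, -0.0051, -0.9789]] [-0.0295, 0.5059, 1.5425]
scene [[410.27925283058977, 0.0, 272.12228616741487], [0.0, 410.27925283058977, 210.18170168076549], [0.0, 0.0, 1.0]] [[0.8721, 0.4891, -0.0137], [0.2817, -0.5247, -0.8033], [-0.4001, 0.6967, -0.5954]] [-0.419, -0.0514, 1.7946]
{'clock': 0.1, 'joint_pos': array([-1.47159735e+00,  3.13953978e-01,  4.50912802e-02,  1.30357828e+00,
        2.18781621e-05,  1.43121857e+00]), 'qvel': array([-0.0004627 , -0.00183042,  0.00013572,  0.00093209, -0.00169606,
       -0.00087454]), 'tau': array([ 2.23666131e-03, -4.81726170e+01,  2.99243420e+01,  1.26967742e-02,
       -1.37607235e-04,  9.57955081e-06]), 'tcp_pos': array([ 0.13596009, -0.55822953,  0.22638118]), 'orientation': array([-6.00668102e-04,  7.86293009e-01, -6.17853241e-01, -5.61723593e-04]), 'wrist_force': array([ 0.18770937, -0.48288411, -0.19633065]), 'ft_torque': array([-0.00018695, -0.05476076,  0.03299426]), 'finger_gap': 0.08550373209696036}
```

View pics/top0.png

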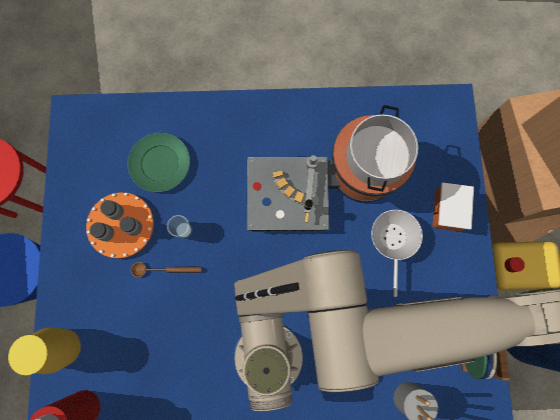

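View pics/scene0.png

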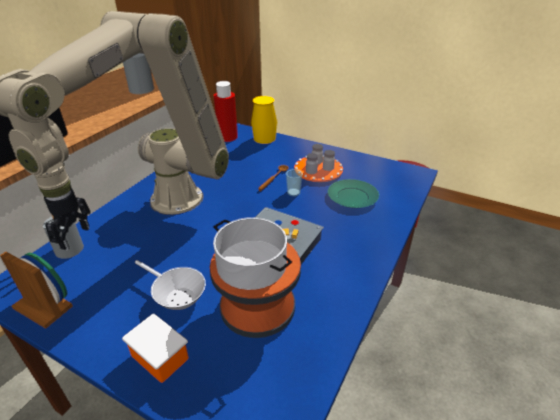

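The top view shows the air box at px (247–328, 157–231). The discs are at red (257,186), blue (267,202) and white (280,214), and the handle is near (309,204). I'll zoom in and compute positions.

```bash
cat > h.py <<'E'
import numpy as np,cv2
def ray(c,u,v,z):
    K,R,t=c["K"],c["R"],c["t"]
    d=R.T@np.linalg.inv(K)@np.array([u,v,1.]);o=-R.T@t
    return o+d*(z-o[2])/d[2]
def proj(c,X):
    p=c["K"]@(c["R"]@np.array(X)+c["t"]);return p[:2]/p[2]
def blob(c,lo,hi,box):
    h=cv2.cvtColor(c["color"],cv2.COLOR_RGB2HSV);m=cv2.inRange(h,np.array(lo),np.array(hi))
    x0,y0,x1,y1=box;w=np.zeros_like(m);w[y0:y1,x0:x1]=m[y0:y1,x0:x1]
    ys,xs=np.nonzero(w);return xs.mean(),ys.mean(),len(xs)
E
python3 - <<'E'
import pickle,cv2
from h import *
c=pickle.load(open("cam0.pkl","rb"))["top"]
b=(240,150,335,235)
for n,lo,hi,bb in(("red",(0,150,80),(5,255,255),(248,175,266,197)),("blue",(100,120,60),(125,255,255),(258,194,275,210)),("white",(0,0,190),(180,60,255),(270,205,290,222))):
    u,v,k=blob(c,lo,hi,bb);print(n,u,v,k,ray(c,u,v,.063).round(4))
for n,(u,v) in dict(tl=(247.5,157),tr=(328,156.5),bl=(247.5,230.5),br=(328.5,230)).items():print(n,ray(c,u,v,.06).round(3))
im=c["color"][145:240,240:340,::-1]
cv2.imwrite("pics/crop.png",cv2.resize(im,None,fx=6,fy=6,interpolation=cv2.INTER_CUBIC))
E
```

```text
red 256.57142857142856 185.6734693877551 49 [0.5665 0.0238 0.063 ]
blue 266.0408163265306 201.42857142857142 49 [ 0.5108 -0.0071  0.063 ]
white 279.5925925925926 213.74074074074073 54 [ 0.4673 -0.0516  0.063 ]
tl [0.67  0.053 0.06 ]
tr [ 0.664 -0.224  0.06 ]
bl [0.414 0.057 0.06 ]
br [ 0.408 -0.213  0.06 ]
```

View pics/crop.png

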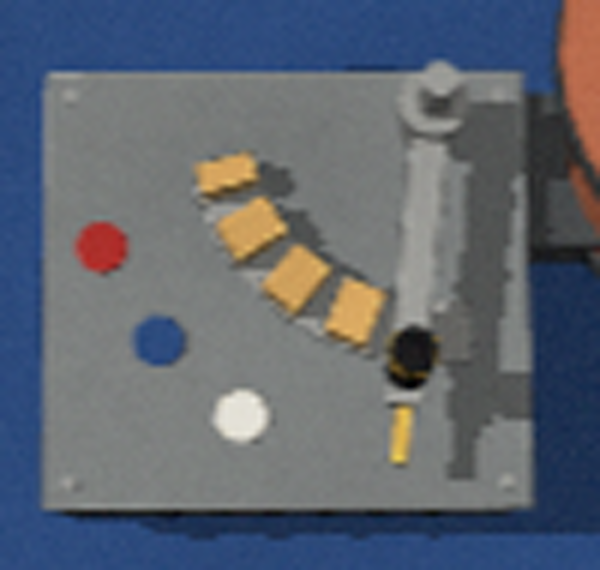

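Close crop: the handle top is at crop (414,338), the pointer tip at (399,463) and the pivot post cap at (440,75). There are four brass teeth. The red notch is the last one, between the teeth at (253,228) and (227,173).

```bash
python3 - <<'E'
import pickle
from h import *
c=pickle.load(open("cam0.pkl","rb"))["top"]
P=lambda u,v,z:ray(c,u/6+240-.4,v/6+145-.4,z)
hd=P(413,340,.156);pt=P(399,463,.096);d=(hd-pt)[:2];print("handle",hd,"pointer",pt,"sep(50)",np.linalg.norm(d),"ang",np.degrees(np.arctan2(d[1],d[0])))
for z in(.06,.1,.12,.14):print("cap",z,P(440,75,z),"collar",P(432,103,z))
red=np.array([.5665,.0238]);blue=np.array([.5108,-.0071]);wh=np.array([.4673,-.0516])
# fit pivot: discs ~200, handle 150, pointer 200
from scipy.optimize import least_squares
f=lambda p:np.r_[(np.hypot(*(red-p))-.2),(np.hypot(*(blue-p))-.2),(np.hypot(*(wh-p))-.2),np.hypot(*(hd[:2]-p))-.15,np.hypot(*(pt[:2]-p))-.2]
s=least_squares(f,[.63,-.17]);p=s.x;print("pivot",p,s.fun)
az=lambda q:np.degrees(np.arctan2(q[1]-p[1],-(q[0]-p[0])))   # clockwise from -x, seen from above
for n,q in(("h",hd),("pt",pt),("red",red),("blue",blue),("white",wh)):print(n,az(q))
for u,v in((227,173),(253,228),(297,278),(355,312)):
  for z in(.08,.095):
    q=P(u,v,z);print("tooth",z,q.round(4),az(q),np.hypot(*(q[:2]-p)))
print("pot",ray(c,384,146,.29))
E
```

```text
handle [ 0.48768624 -0.14327206  0.156     ] pointer [ 0.43201894 -0.13720728  0.096     ] sep(50) 0.055996699814540286 ang -6.21767578549811
cap 0.06 [ 0.66328171 -0.17238583  0.06      ] collar [ 0.64666563 -0.1670654   0.06      ]
cap 0.1 [ 0.65081468 -0.16886248  0.1       ] collar [ 0.63462651 -0.16367906  0.1       ]
cap 0.12 [ 0.64458116 -0.1671008   0.12      ] collar [ 0.62860694 -0.16198589  0.12      ]
cap 0.14 [ 0.63834765 -0.16533912  0.14      ] collar [ 0.62258738 -0.16029271  0.14      ]
pivot [ 0.63294697 -0.16489376] [ 5.13283195e-05 -4.53635210e-04  6.84810640e-04 -3.13892443e-03
  2.82656027e-03]
h 8.466174083229825
pt 7.845552059464674
red 70.6007012448988
blue 52.256814520844486
white 34.37006221289768
tooth 0.08 [ 0.6029 -0.0481  0.08  ] 75.55928798505688 0.12056624114128357
tooth 0.095 [ 0.5987 -0.048   0.095 ] 73.68479812378662 0.12178421229014486
tooth 0.08 [ 0.5705 -0.0618  0.08  ] 58.8005330662366 0.1205024359550714
tooth 0.095 [ 0.5667 -0.0616  0.095 ] 57.33378794271945 0.12274565733805139
tooth 0.08 [ 0.541  -0.0855  0.08  ] 40.80089037179271 0.12143868942624814
tooth 0.095 [ 0.5375 -0.0851  0.095 ] 39.906297360140734 0.12445306702733458
tooth 0.08 [ 0.5206 -0.1172  0.08  ] 22.999251909070935 0.12200376717613128
tooth 0.095 [ 0.5173 -0.1164  0.095 ] 22.738839783713 0.1253923032021282
pot [ 0.61984727 -0.36345638  0.29      ]
```

Pivot fit is (0.633,-0.165) with residuals of 3 mm or less. The handle is at about (0.4845,-0.1435), azimuth 8°, and the notch is at about 68°, so the swing is about 60°. First I'll rise and turn a little to check the sign of joint 6.

carry_out([
  [1,0,0,-0.02,0,0,-0.18],
  [1,0,0,-0.02,0,0,-0.18],
  [1,0,0,0,0,0,-0.18],
  [1,0,0,0,0,0,-0.18],
  [1,0,0,0,0,0,-0.18],
  [1,0,0,0,0,0,-0.18],
  [1,0,0,0,0,0,-0.18],
  [1,0,0,0,0,0,-0.18],
])

```text
clock: 1.1
tcp_pos: [0.136, -0.5584, 0.2666]
orientation: [-0.001, 0.998, 0.057, -0.0]
wrist_force: [0.1, -0.1, -0.6]
finger_gap: 0.0855
```

```bash
cat > st.py <<'E'
from workcell import env
import numpy as np,sys
from scipy.spatial.transform import Rotation as Ro
s=env.get_state();q=s["orientation"];R=Ro.from_quat(q[[1,2,3,0]]).as_matrix()
print("t",s["clock"],"tcp",s["tcp_pos"].round(4),"j",s["joint_pos"].round(3),"F",s["wrist_force"].round(1),"gap",round(s["finger_gap"],4))
print("x-axis az",np.degrees(np.arctan2(R[1,0],R[0,0])).round(2),"z",R[:,2].round(3))
if len(sys.argv)>1:
    g=np.array([float(v) for v in sys.argv[1:4]]);print("tool shift",(R.T@(g-s["tcp_pos"])).round(4))
E
python3 st.py .4845 -.1435 .27
```

```text
t 1.1 tcp [ 0.136  -0.5584  0.2666] j [-1.472  0.307  0.133  1.398  0.    -0.015] F [ 0.1 -0.1 -0.6] gap 0.0855
x-axis az 6.53 z [-0.     0.001 -1.   ]
tool shift [ 0.3934 -0.3726 -0.0029]
```

carry_out([
  [1,0.03,-0.0284,0,0,0,0],
  [1,0.0393,-0.0373,0,0,0,0],
  [1,0.0393,-0.0373,0,0,0,0],
  [1,0.0393,-0.0373,0,0,0,0],
  [1,0.0393,-0.0373,0,0,0,0],
  [1,0.0393,-0.0373,0,0,0,0],
  [1,0.0393,-0.0373,0,0,0,0],
  [1,0.0393,-0.0373,0,0,0,0],
  [1,0.0393,-0.0373,0,0,0,0],
  [1,0.0393,-0.0373,0,0,0,0],
  [1,0.009,-0.0088,0,0,0,-0.166],
  [1,0,0,0,0,0,-0.164],
  [1,0,0,0,0,0,-0.164],
  [1,0,0,0,0,0,-0.164],
  [1,0,0,0,0,0,-0.164],
  [1,0,0,0,0,0,-0.164],
  [1,0,0,0,0,0,-0.164],
  [1,0,0,0,0,0,-0.166],
  [1,0,0,0,0,0,0],
])

```text
clock: 3.48
tcp_pos: [0.486, -0.1456, 0.2668]
orientation: [-0.0, 0.758, 0.653, -0.0]
wrist_force: [0.2, 1.2, 1.0]
finger_gap: 0.0853
```

```bash
python3 st.py .4845 -.1435 .135; python3 - <<'E'
from workcell import env
from h import *
c=env.read_camera("wrist");im=c["color"].copy()
np.savez("w.npz",**c)
for X in((.4845,-.1435,.156),(.432,-.1372,.096),(.633,-.165,.12)):print(proj(c,X))
cv2.imwrite("pics/w1.png",im[:,:,::-1])
E
```

```text
t 3.475 tcp [ 0.486  -0.1456  0.2668] j [-0.449  0.173 -0.04   1.358 -0.    -0.301] F [0.2 1.2 1. ] gap 0.0853
x-axis az 81.49 z [-0.001  0.    -1.   ]
tool shift [ 0.0018 -0.0017  0.1318]
[283.72751015 199.5296469 ]
[281.72439492 134.87313248]
[283.54678719 312.26073799]
```

View pics/w1.png

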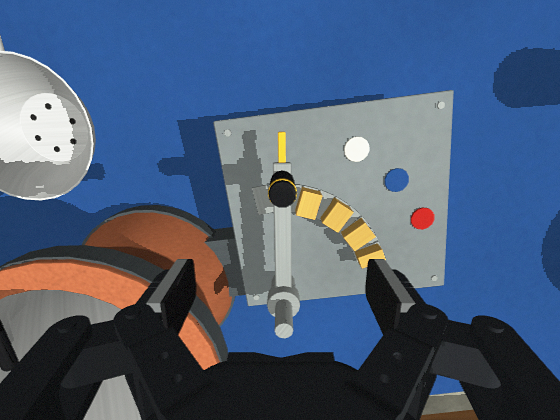

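Wrist view: handle top at about (283,193), pointer tip (282,132), bar running straight down to the post at (284,330). The discs are white (357,149), blue (397,180) and red (422,217). I'll refine the positions from this view.

```bash
python3 - <<'E'
from h import *
c=dict(np.load("w.npz"))
o=-c["R"].T@c["t"];print("cam",o)
from scipy.optimize import least_squares
hd=ray(c,283,194,.156)[:2];pt=ray(c,282,132,.096)[:2]
D=[ray(c,*blob(c,lo,hi,bb)[:2],.063)[:2] for lo,hi,bb in(((0,150,80),(5,255,255),(405,200,440,235)),((100,120,60),(125,255,255),(382,165,411,195)),((0,0,190),(180,60,255),(340,133,372,163)))]
print("h",hd,"pt",pt,"sep",np.hypot(*(hd-pt)),"discs",D)
s=least_squares(lambda p:[np.hypot(*(d-p))-.2 for d in D]+[np.hypot(*(hd-p))-.15,np.hypot(*(pt-p))-.2],[.63,-.17]);p=s.x;print("pivot",p,s.fun.round(4))
az=lambda q:np.degrees(np.arctan2(q[1]-p[1],-(q[0]-p[0])))
print([az(q).round(2) for q in [hd,pt]+D])
for u,v in((310,203),(337,213),(358,233),(370,256)):
    q=ray(c,u,v,.08);print("tooth",az(q),np.hypot(*(q[:2]-p)))
x0,y0,x1,y1=285,180,395,275
cv2.imwrite("pics/w1c.png",cv2.resize(c["color"][160:290,255:400,::-1],None,fx=5,fy=4.6,interpolation=cv2.INTER_CUBIC))
E
```

```text
cam [ 0.40728109 -0.13539361  0.41343448]
h [ 0.47922578 -0.14339432] pt [ 0.42913653 -0.13648306] sep 0.05056380703224434 discs [array([0.56270078, 0.02325673]), array([ 0.50784152, -0.0074735 ]), array([ 0.46347116, -0.05248969])]
pivot [ 0.62732056 -0.16682045] [ 0.0008 -0.0008 -0.0002 -0.0001  0.0005]
[np.float64(8.99), np.float64(8.7), np.float64(71.22), np.float64(53.14), np.float64(34.91)]
tooth 24.68732729822963 0.1223277054711665
tooth 41.003730883995544 0.12437424733191174
tooth 58.51011036481182 0.1227822317411423
tooth 75.43005086314484 0.12136829779933847
```

View pics/w1c.png

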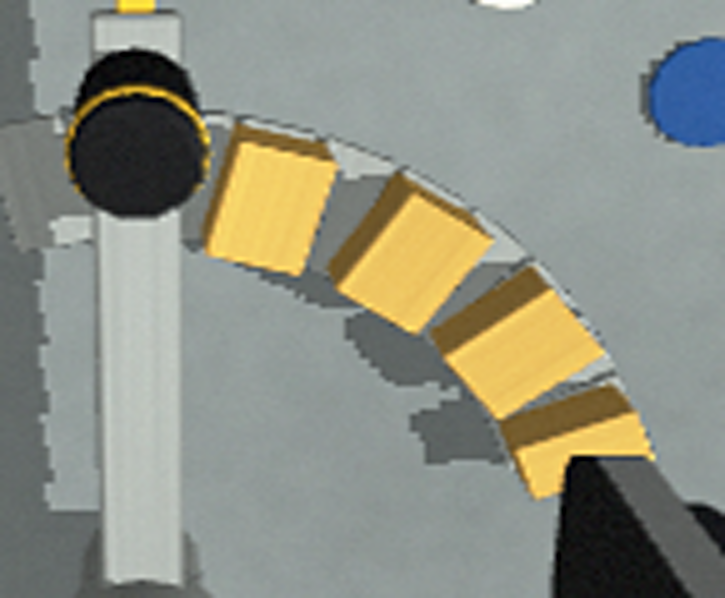

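Crop: handle top centre at about (138,153). The red notch centre is at crop (563,408), the blue notch at (475,304) and the white notch at (345,229).

```bash
python3 - <<'E'
from h import *
c=dict(np.load("w.npz"))
p=np.array([.6273,-.1668])
for z in(.078,.084,.09,.096):
    for u,v in((345.5,229),(475,304),(563,408)):
        q=ray(c,255+u/5,160+v/4.6,z)[:2]-p;print(z,np.degrees(np.arctan2(q[1],-q[0])).round(2),np.hypot(*q).round(4),end=" | ")
    print()
E
python3 st.py .480 -.1435 .130
```

```text
0.078 33.93 0.1199 | 0.078 52.47 0.1211 | 0.078 70.89 0.1223 | 
0.084 33.12 0.1213 | 0.084 51.16 0.1219 | 0.084 69.23 0.122 | 
0.09 32.32 0.1228 | 0.09 49.87 0.1226 | 0.09 67.56 0.1218 | 
0.096 31.54 0.1243 | 0.096 48.6 0.1235 | 0.096 65.89 0.1217 | 
t 3.525 tcp [ 0.486  -0.1456  0.2669] j [-0.449  0.173 -0.04   1.358 -0.    -0.299] F [-0.6  0.1 -0.3] gap 0.0855
x-axis az 81.41 z [-0.001  0.    -1.   ]
tool shift [ 0.0011 -0.0062  0.1369]
```

carry_out([
  [1,0.001,-0.006,0.02,0,0,0],
  [1,0,0,0.03,0,0,0],
  [1,0,0,0.03,0,0,0],
  [1,0,0,0.03,0,0,0],
  [1,0,0,0.017,0,0,0],
  [1,0,0,0.01,0,0,0],
  [1,0,0,0,0,0,0],
  [-1,0,0,0,0,0,0],
  [-1,0,0,0,0,0,0],
  [-1,0,0,0,0,0,0],
  [-1,0,0,0,0,0,0],
  [-1,0,0,0,0,0,0],
  [-1,0,0,0,0,0,0],
  [-1,0,0,0,0,0,0],
], grip_force=60)

```text
clock: 5.28
tcp_pos: [0.4807, -0.144, 0.1308]
orientation: [0.0, 0.757, 0.653, 0.0]
wrist_force: [-2.1, 0.0, 5.9]
finger_gap: 0.0238
```

```bash
python3 st.py
```

```text
t 5.275 tcp [ 0.4807 -0.144   0.1308] j [-0.451  0.224 -0.317  1.029 -0.    -0.304] F [-2.1  0.   5.9] gap 0.0238
x-axis az 81.59 z [ 0.001 -0.001 -1.   ]
```

Gap is 23.8 mm against the 26 mm handle, plausibly pad give. I'll lift and check.

carry_out([
  [-1,0,0,-0.006,0,0,0],
  [-1,0,0,-0.006,0,0,0],
  [-1,0,0,-0.006,0,0,0],
  [-1,0,0,-0.006,0,0,0],
  [-1,0,0,0,0,0,0],
])

```text
clock: 5.9
tcp_pos: [0.4807, -0.1439, 0.1542]
orientation: [0.0, 0.757, 0.653, 0.0]
wrist_force: [5.6, -1.6, -9.8]
finger_gap: 0.0239
```

```bash
python3 st.py; python3 - <<'E'
from workcell import env
from h import *
c=env.read_camera("wrist");np.savez("w2.npz",**c)
t=env.read_camera("top")
a=cv2.resize(c["color"][60:340,140:460],(400,350));b=cv2.resize(t["color"][140:240,236:336],(350,350),interpolation=cv2.INTER_CUBIC)
cv2.imwrite("pics/w2.png",np.hstack([a,b])[:,:,::-1])
E
```

```text
t 5.9 tcp [ 0.4807 -0.1439  0.1542] j [-0.451  0.208 -0.277  1.086  0.    -0.304] F [ 5.6 -1.6 -9.8] gap 0.0239
x-axis az 81.59 z [ 0. -0. -1.]
```

View pics/w2.png

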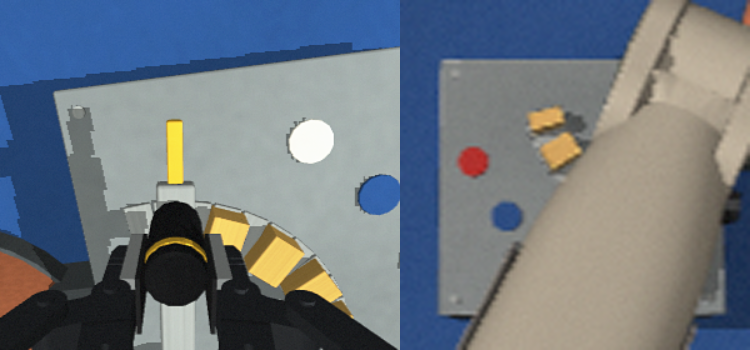

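The handle is held and the lever is lifted about 23 mm, with 10 N spring pull. Next, the swing of about 61°.

carry_out([
  [-1,0,0,0,0,0,0.008],
  [-1,0.0132,0.0006,0,0,0,0.089],
  [-1,0.0132,0.0006,0,0,0,0.089],
  [-1,0.0132,0.0006,0,0,0,0.089],
  [-1,0.0132,0.0006,0,0,0,0.089],
  [-1,0.0132,0.0006,0,0,0,0.089],
  [-1,0.0132,0.0006,0,0,0,0.089],
  [-1,0.0132,0.0006,0,0,0,0.089],
  [-1,0.0132,0.0006,0,0,0,0.089],
  [-1,0.0132,0.0006,0,0,0,0.089],
  [-1,0.0132,0.0006,0,0,0,0.089],
  [-1,0.0132,0.0006,0,0,0,0.089],
  [-1,0.0132,0.0006,0,0,0,0.089],
  [-1,0,0,0,0,0,0],
  [-1,0,0,0,0,0,0],
])

```text
clock: 7.88
tcp_pos: [0.5743, -0.0242, 0.1521]
orientation: [-0.003, 0.985, 0.175, -0.002]
wrist_force: [0.7, 8.0, -9.8]
finger_gap: 0.0243
```

```bash
cat >> st.py <<'E'
q=s["tcp_pos"][:2]-[.6273,-.1668];print("lever az",np.degrees(np.arctan2(q[1],-q[0])).round(2),"r",np.hypot(*q).round(4))
E
python3 st.py; python3 - <<'E'
from workcell import env
from h import *
c=env.read_camera("wrist");np.savez("w3.npz",**c)
t=env.read_camera("top")
a=cv2.resize(c["color"][60:340,140:460],(400,350));b=cv2.resize(t["color"][140:240,236:336],(350,350),interpolation=cv2.INTER_CUBIC)
cv2.imwrite("pics/w3.png",np.hstack([a,b])[:,:,::-1])
E
```

```text
t 7.875 tcp [ 0.5743 -0.0242  0.1521] j [-0.184  0.35  -0.089  1.139  0.004  1.036] F [ 0.7  8.  -9.8] gap 0.0243
x-axis az 20.11 z [-0.006  0.005 -1.   ]
lever az 69.6 r 0.1522
```

View pics/w3.png

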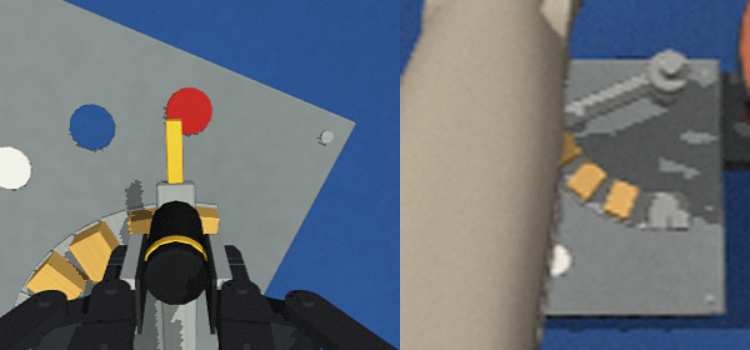

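The pointer tip (175,120) touches the left edge of the red disc (190,110), and the blade looks to sit over the last notch. I'll relieve the radial force outward by 2 mm and lower gently.

carry_out([
  [-1,0,-0.002,0,0,0,0],
  [-1,0,0,0.003,0,0,0],
  [-1,0,0,0.003,0,0,0],
  [-1,0,0,0.003,0,0,0],
  [-1,0,0,0,0,0,0],
])

```text
clock: 8.6
tcp_pos: [0.5749, -0.0239, 0.1442]
orientation: [-0.002, 0.985, 0.174, -0.001]
wrist_force: [2.3, 6.8, -10.0]
finger_gap: 0.0239
```

```bash
python3 st.py
```

```text
t 8.6 tcp [ 0.5749 -0.0239  0.1442] j [-0.182  0.352 -0.105  1.116  0.002  1.04 ] F [  2.3   6.8 -10. ] gap 0.0239
x-axis az 19.99 z [-0.002  0.003 -1.   ]
lever az 69.86 r 0.1522
```

The lift is now about 13 mm, below the 16 mm tooth height, and the load is still the spring alone, so the blade is entering the notch. Continuing down.

carry_out([
  [-1,0,0,0.003,0,0,0],
  [-1,0,0,0.003,0,0,0],
  [-1,0,0,0.003,0,0,0],
  [-1,0,0,0.002,0,0,0],
  [-1,0,0,0,0,0,0],
])

```text
clock: 9.22
tcp_pos: [0.5752, -0.0238, 0.1338]
orientation: [-0.002, 0.985, 0.174, -0.0]
wrist_force: [-0.0, 7.1, -7.4]
finger_gap: 0.024
```

```bash
python3 st.py
```

```text
t 9.225 tcp [ 0.5752 -0.0238  0.1338] j [-0.182  0.359 -0.122  1.092  0.003  1.04 ] F [-0.   7.1 -7.4] gap 0.024
x-axis az 19.99 z [-0.001  0.003 -1.   ]
lever az 69.98 r 0.1522
```

Lower to contact, then release and back off upward.

carry_out([
  [-1,0,0,0.002,0,0,0],
  [-1,0,0,0.001,0,0,0],
  [-1,0,0,0,0,0,0],
])

```text
clock: 9.6
tcp_pos: [0.5753, -0.0237, 0.1313]
orientation: [-0.002, 0.985, 0.174, -0.0]
wrist_force: [-0.3, 9.0, -5.4]
finger_gap: 0.0241
```

```bash
python3 st.py
```

```text
t 9.6 tcp [ 0.5753 -0.0237  0.1313] j [-0.182  0.36  -0.127  1.086  0.003  1.04 ] F [-0.3  9.  -5.4] gap 0.0241
x-axis az 19.99 z [-0.001  0.003 -1.   ]
lever az 70.02 r 0.1523
```

carry_out([
  [0,0,0,0,0,0,0],
  [0.5,0,0,0,0,0,0],
  [0.5,0,0,0,0,0,0],
  [0.5,0,0,0,0,0,0],
  [0.5,0,0,-0.01,0,0,0],
  [0.5,0,0,-0.03,0,0,0],
  [0.5,0,0,-0.04,0,0,0],
  [0.5,0,0,-0.04,0,0,0],
  [0.5,0,0,-0.03,0,0,0],
  [0.5,0,0,0,0,0,0],
  [0.5,0,0,0,0,0,0],
])

```text
clock: 10.98
tcp_pos: [0.5758, -0.0253, 0.2808]
orientation: [0.0, 0.985, 0.173, -0.0]
wrist_force: [0.3, -0.7, -0.5]
finger_gap: 0.0643
```

```bash
python3 st.py; python3 - <<'E'
from workcell import env
from h import *
c=env.read_camera("wrist");np.savez("w4.npz",**c);s=env.read_camera("scene")
a=cv2.resize(c["color"],(560,420));b=cv2.resize(s["color"][170:290,200:340],(240,206))
o=np.zeros((420,800,3),np.uint8);o[:,:560]=a;o[:206,560:]=b
cv2.imwrite("pics/w4.png",o[:,:,::-1])
E
```

```text
t 10.975 tcp [ 0.5758 -0.0253  0.2808] j [-0.183  0.309  0.17   1.432 -0.     1.04 ] F [ 0.3 -0.7 -0.5] gap 0.0643
x-axis az 19.94 z [-0. -0. -1.]
lever az 69.99 r 0.1506
```

View pics/w4.png

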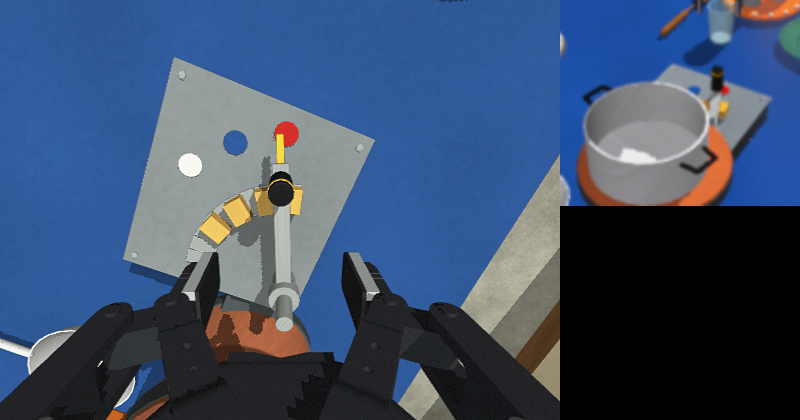

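The lever is released. Its pointer tip (280,134) overlaps the red disc (287,133) and the blade sits between the last two teeth. I'll check the numbers before handing in.

```bash
python3 - <<'E'
from h import *
from workcell import env
c=dict(np.load("w4.npz"))
r=ray(c,287,133,.063)
for z in(.096,.112):
    p=ray(c,280,134.5,z);print("pointer z",z,"dist to red",np.hypot(*(p-r)[:2]))
h=[ray(c,280.5,192,z)[:2] for z in(.156,.172)]
P=[ray(c,280,134.5,z)[:2] for z in(.096,.112)]
for a,b in zip(h,P):print("handle-pointer sep (50 if height right)",np.hypot(*(a-b)), "r pivot-pointer(200)",np.hypot(*(b-[.6273,-.1668])))
E
```

```text
pointer z 0.096 dist to red 0.008410577831554635
pointer z 0.112 dist to red 0.008587439741216153
handle-pointer sep (50 if height right) 0.048867050774869254 r pivot-pointer(200) 0.2026369280043071
handle-pointer sep (50 if height right) 0.04571396333960098 r pivot-pointer(200) 0.20386688018188767
```

```bash
python3 -c "
from workcell import env
print(env.hand_in())"
```

```text
the job is handed in; nothing more can be done
None
```

I set the air lever to the red mark and handed the job in at about 11 s on the clock; the hand-in reports no verdict. I lifted the lever about 23 mm, swung it about 61° to the last notch, lowered it until it was home, and let go.

- **Lever height:** just before I let go, the grip height was 0.131 m, the same as when the lever stood fully down in its pocket. The last picture also fits the lever being down: handle to pointer tip measures 48.9 mm if it is down and 45.7 mm if it rides on a tooth, against a true 50 mm.
- **Pointer position:** the tip is about 8.4 mm from the centre of the red disc, within the 25 mm limit.
- **Gripper:** it is clear of everything, about 15 cm above where it let go, and the wrist force is close to zero.
- **Other things:** the pot still stands on the stove. I saw no sign of contact with the other things, but I didn't measure their positions again at the end.

**Readings that disagreed:**
- The top and wrist cameras differed by about 5 mm on the pivot and handle positions; I used the wrist camera.
- The lever pushed sideways on the gripper with 7–9 N while it was lowered, because my pivot estimate was slightly off. Releasing the grip relieved it.
- The gripper read 24 mm on the 26 mm handle, which I put down to the pads giving a little.

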